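# Fit the sound rubber foot to a slide warmer

### The arm

A 7-joint arm with a two-finger parallel gripper is mounted at the origin on the work surface. World frame = base frame: x ahead of the robot, y to its left, z up, the work surface at z = 0. Lengths are in m, angles in rad, forces in N, time in s.
With the tool pointing down it reaches from about 0.35 to 0.9 m from the base axis. Payload 7.2 kg.
Tool frame: the origin (TCP) lies at the very end of the fingers, on their centre line; the grasp point (between the pads) lies r.hold_point_z behind it (r.hold_point_z is the distance from the TCP to the grasp point, in m); z points along the fingers, y is the direction in which the jaws open and shut (so a half turn about z gives the same grasp; the last joint's range is limited). The gripper opens to 88 mm and grips with 3 to 60 N. Pads are 20 mm wide; open, the fingers measure 115 mm over their backs; the gripper's body (75 mm by 178 mm) begins 61 mm behind the grasp point.
Start: joints at [-0.068, 0.411, -0.013, 1.596, 0.006, 1.134, -0.082], TCP at [0.625, -0, 0.223] pointing down, gripper open.
Joint ranges: [-2.95, 2.95], [-0.29, 1.99], [-1.47, 1.44], [0.14, 2.54], [-1.03, 4.17], [0.13, 1.85], [-2.86, 2.86]. Speed limits (rad/s): [2.39, 2.39, 3.01, 3.01, 3.14, 3.14, 3.14].

### API

Orientations are given as a unit quaternion [x, y, z, w].
In Python, from station import r gives the robot as it stands.
- The arm moves only by the tool servo_tool, never from a script. Its argument "deltas" is a list that holds one entry, the list of rows, each a list of 7 numbers: the turn, a rotation vector about the tool's x, y, z in units of 0.1 rad (1.0 is 0.1 rad), then the shift along the tool's x, y, z in units of 0.06 m (1.0 is 0.06 m), then the opening, from 0 (shut) to 1 (fully open). A call has 1 to 8 rows; each row shifts and turns the commanded pose from where the row before left it, along the tool's axes as they then stand; what a row does not reach is not made up. A row lasts 1/8 s, in which the tool goes at most 62.5 mm and 10.7 degrees, less where a joint would pass 70% of its speed; a pose out of reach is approached as far as the arm can. A call with a number of a shift or a turn outside -1 to 1 is refused whole. A call with a gripper value outside its range is refused whole. The fingers move at their own pace and stop on an object; "squeeze" is the grip in N (left out, the last holds). Time passes only in rows, so rows that do not move let the fingers close. It gives the time, the measured TCP pose, the force and the opening at its end, in the units of the state.
- r.get_obs(): the state, without advancing time (a new reading comes with each control period).
- r.grab_frame(name): name is "scene" or "side" or "wrist"; returns the picture (400x640x3 uint8, red, green, blue); there is no depth.
- r.camera_params(name): a dict with "mtx" (3x3 intrinsics, pixels), "extrinsics" (4x4, takes a point from camera to world coordinates). Camera axes: x right, y up, looking along -z (the intrinsics and any distortion apply to the point x, -y, -z); pixel columns grow to the right and rows downward; lengths in m; the calibration is good to about 2 mm. A picture is of the moment at which its call begins: read the wrist's pose just before it. camera_params takes no time and is no camera call; for the wrist camera it gives the pose at the moment of the call.
- r.finish_job(): hands the job in, once; it reports no verdict.
The state is a dict: "clock": time; "joint_pos": joint angles; "joint_vel": joint speeds; "effort": joint torques, N m; "position": TCP position; "ee_rot": TCP orientation; "ft_force": force on the tool from outside, world axes, zero at the start; "torque": the same for the moment, N m; "finger_gap": opening from 0.0 (shut) to 1.0 (fully open).
Only numpy, scipy, OpenCV 4.12 (cv2) and the standard library are available. Lean on these libraries where they do the work, as an engineer would, in place of code of your own. Each camera call takes 0.05 s, during which the arm holds its last target.

### The job

The slide warmer lies face down and one of its three rubber feet is missing. Of the three spare feet in the tray two have been softened by solvent: press down on their tops with the closed fingertips, about 4 mm deep and never more than 6 mm, to feel which one is still firm. Set the firm foot upright in the empty seat, gently, then press its top about 4 mm deep to bed it fully home; leave the two soft ones standing in the tray and do not disturb the bottle, the jar and the slide box.

Things in the scene. Friction and masses are not known exactly. Their poses are not given: they have to be found in the camera images.
- warmer: slide-warming plate lying face down on the bench, fixed there: a flat white box 200 x 230 mm and 55 mm high, its grey bottom panel on top, with three round seats for feet. Origin: centre of the side on the bench; x and y along the 200 and 230 mm sides, z up; the panel's top is at z = 55 mm. Two seats (x +65, y 0 and x -62, y +75 mm) hold sound feet, their tops at z = 77 mm
- seat (a point): centre of the floor of the empty seat (x -62, y -75, z 47 mm from the warmer's origin): a round pocket 33 mm across and 8 mm deep in the panel, with a white floor and a 1.5 mm chamfer. A foot is fully home when its underside is on this floor; its free top is then 30 mm above this point
- spares: spares tray: shallow open steel tray 140 x 270 mm, walls 14 mm high, walls and floor 3 mm thick, fixed on the bench on the other side from the warmer. Origin: centre of the underside; x along the 140 mm side, y along the 270 mm side, z up. The three spare feet stand in a row along y, about 80 mm apart
- foot_1: one of three spare feet of like look, standing in the spares tray (which number is where varies; 47 g): black rubber, stiff collar 30 mm across, 20 mm high, on it an elastic flat-topped tread 24 mm across, its top 30 mm above the underside. Origin: centre of the underside, z up. Grip it gently (10 to 20 N) across the collar, from above; in the seat 12 mm of collar stay proud
- tread_1 (a joint): how far the tread of foot_1 is pushed down into its collar, m: 0 when free, grows as it is pressed, ends at 0.008. It pushes back in proportion: a sound foot with about 3 N per mm (12 N at 4 mm), a softened one with about 1.2 N per mm (5 N at 4 mm)
- foot_2: one of three spare feet of like look, standing in the spares tray (which number is where varies; 47 g): black rubber, stiff collar 30 mm across, 20 mm high, on it an elastic flat-topped tread 24 mm across, its top 30 mm above the underside. Origin: centre of the underside, z up. Grip it gently (10 to 20 N) across the collar, from above; in the seat 12 mm of collar stay proud
- tread_2 (a joint): how far the tread of foot_2 is pushed down into its collar, m: 0 when free, grows as it is pressed, ends at 0.008. It pushes back in proportion: a sound foot with about 3 N per mm (12 N at 4 mm), a softened one with about 1.2 N per mm (5 N at 4 mm)
- foot_3: one of three spare feet of like look, standing in the spares tray (which number is where varies; 47 g): black rubber, stiff collar 30 mm across, 20 mm high, on it an elastic flat-topped tread 24 mm across, its top 30 mm above the underside. Origin: centre of the underside, z up. Grip it gently (10 to 20 N) across the collar, from above; in the seat 12 mm of collar stay proud
- tread_3 (a joint): how far the tread of foot_3 is pushed down into its collar, m: 0 when free, grows as it is pressed, ends at 0.008. It pushes back in proportion: a sound foot with about 3 N per mm (12 N at 4 mm), a softened one with about 1.2 N per mm (5 N at 4 mm)
- bottle: small amber dropper bottle, 34 mm across, 92 mm high, upright: not part of the job. Origin: centre of the underside
- jar: clear jar with a white cap, 48 mm across, 65 mm high, upright: not part of the job. Origin: centre of the underside
- slidebox: box of microscope slides 86 x 83 mm, 27 mm high: not part of the job. Origin: centre of the underside
Mind the look-alikes: they are no part of the job. Leave any red look-alike of the foot_2 alone.

How it is judged:
On the way:
1. the foot in the empty seat, fully home, is pressed at least 3 mm deep and pushes back with the force of a sound one (((horizontal distance between foot_1 and seat below 0.004 m and z of foot_1 in the frame of seat between -0.003 and 0.002 m and angle between foot_1's own z axis and vertical below 0.06 rad and value of joint tread_1 above 0.003 m and contact force between foot_1 and warmer above 8.5 N) or (horizontal distance between foot_2 and seat below 0.004 m and z of foot_2 in the frame of seat between -0.003 and 0.002 m and angle between foot_2's own z axis and vertical below 0.06 rad and value of joint tread_2 above 0.003 m and contact force between foot_2 and warmer above 8.5 N) or (horizontal distance between foot_3 and seat below 0.004 m and z of foot_3 in the frame of seat between -0.003 and 0.002 m and angle between foot_3's own z axis and vertical below 0.06 rad and value of joint tread_3 above 0.003 m and contact force between foot_3 and warmer above 8.5 N))), for 0.2 s.
At the end, for the whole second after the job is handed in: The firm foot stands at rest, upright (within 3.4 degrees), in the seat that was empty, within 4 mm of its centre and 2 mm of its floor; the two soft feet stand upright at rest on the floor of the spares tray (((horizontal distance between foot_1 and seat below 0.004 m and z of foot_1 in the frame of seat between -0.003 and 0.002 m and angle between each of foot_1, foot_2, foot_3's own z axis and vertical below 0.06 rad and linear speed of each of foot_1, foot_2, foot_3 below 0.02 m/s and x of foot_2 in the frame of spares between -0.06 and 0.06 m and y of foot_2 in the frame of spares between -0.125 and 0.125 m and height (world z) of each of foot_2, foot_3 below 0.008 m and x of foot_3 in the frame of spares between -0.06 and 0.06 m and y of foot_3 in the frame of spares between -0.125 and 0.125 m) or (horizontal distance between foot_2 and seat below 0.004 m and z of foot_2 in the frame of seat between -0.003 and 0.002 m and angle between each of foot_2, foot_1, foot_3's own z axis and vertical below 0.06 rad and linear speed of each of foot_2, foot_1, foot_3 below 0.02 m/s and x of foot_1 in the frame of spares between -0.06 and 0.06 m and y of foot_1 in the frame of spares between -0.125 and 0.125 m and height (world z) of each of foot_1, foot_3 below 0.008 m and x of foot_3 in the frame of spares between -0.06 and 0.06 m and y of foot_3 in the frame of spares between -0.125 and 0.125 m) or (horizontal distance between foot_3 and seat below 0.004 m and z of foot_3 in the frame of seat between -0.003 and 0.002 m and angle between each of foot_3, foot_1, foot_2's own z axis and vertical below 0.06 rad and linear speed of each of foot_3, foot_1, foot_2 below 0.02 m/s and x of foot_1 in the frame of spares between -0.06 and 0.06 m and y of foot_1 in the frame of spares between -0.125 and 0.125 m and height (world z) of each of foot_1, foot_2 below 0.008 m and x of foot_2 in the frame of spares between -0.06 and 0.06 m and y of foot_2 in the frame of spares between -0.125 and 0.125 m))); the robot touches nothing.
It fails at once if a foot is pressed in by more than 6 mm (value of joint any of tread_1, tread_2, tread_3 above 0.0062 m).
It fails at once if the robot or a foot pushes on the warmer with more than 30 N (contact force between any of the arm, the fingers, foot_1, foot_2, foot_3 and warmer above 30 N).
It fails at once if the bottle, jar or slide box is moved by more than 20 mm or a vessel is tipped (distance of any of bottle, jar, slidebox from where it was at the start of the episode above 0.02 m or angle between any of bottle, jar's own z axis and vertical above 0.3 rad).
It also fails if it takes over 64 s, if anything falls off the work surface, if the arm or the gripper's body presses on something with over 40 N, if the wrist force passes 120 N, or if a joint passes its speed limit or range.

## Working session

There is one attempt and no reset: what is moved stays moved. The work goes in short steps, Python scripts to look and compute and a tool call to move; the robot and the scene stay as the last step left them, time stands still between calls to the robot, and variables do not carry over. Pictures are saved under pics/ and viewed, and the job is handed in when it is done.

Besides the shell and the picture viewer there is one more tool, called after "Call:" by a JSON object that holds its "api" and its "payload". servo_tool: Moves the arm, as the interface text tells. Shifts and turns lie within -1 to 1; 1 stands for 0.06 m of shift or 0.1 rad of turn. Its arguments: {"type":"object","properties":{"deltas":{"type":"array"},"squeeze":{"type":"number"}},"required":["deltas"]}

```bash
mkdir -p pics; ls
cat > h.py <<'E'
import numpy as np, cv2, json
from station import r
def grab(n,f):
    im=r.grab_frame(n); P=r.camera_params(n)
    cv2.imwrite('pics/'+f+'.png',im[:,:,::-1]); np.savez('pics/'+f+'.npz',im=im,K=np.array(P['mtx']),E=np.array(P['extrinsics'])); print({k:v for k,v in P.items() if k not in('mtx','extrinsics')})
    return im
def load(f):
    d=np.load('pics/'+f+'.npz'); return d['im'],d['K'],d['E']
def ray(K,E,uv):
    p=np.linalg.inv(K)@np.array([uv[0],uv[1],1.0]); d=E[:3,:3]@np.array([p[0],-p[1],-p[2]]); return E[:3,3],d
def onz(K,E,uv,z):
    o,d=ray(K,E,uv); return o+d*(z-o[2])/d[2]
def proj(K,E,X):
    c=np.linalg.inv(E)@np.append(X,1); p=K@np.array([c[0],-c[1],-c[2]]); return p[:2]/p[2]
E
python3 - <<'E'
from h import *
grab('scene','scene0');grab('side','side0');grab('wrist','wrist0')
o=r.get_obs();print(o,r.hold_point_z)
for n in('scene','side','wrist'):
    _,K,E=load(n+'0');print(n,K.round(1).tolist(),E.round(3).tolist())
E
```

```text
pics
{}
{}
{}
{'clock': 0.15, 'joint_pos': array([-0.06815369,  0.41172008, -0.01271995,  1.59680866,  0.0056132 ,
        1.13429959, -0.08217836]), 'joint_vel': array([-9.68114964e-05, -2.61086671e-03, -1.14136547e-03, -3.41761511e-03,
        1.01269423e-03,  1.33086024e-04, -1.77762559e-03]), 'effort': array([ 1.23447033e-03, -5.88331139e+01,  6.41932636e-01, -2.91289848e+01,
       -5.37989591e-02,  1.57438387e-02,  1.06989046e-04]), 'position': array([ 6.24630783e-01, -6.05764583e-05,  2.22017440e-01]), 'ee_rot': array([ 7.07102543e-01,  7.07110764e-01, -4.55638554e-04, -3.90344964e-04]), 'ft_force': array([ 0.09034506, -0.46374337, -0.3105541 ]), 'torque': array([-1.35883789e-02, -1.53254481e-06,  1.43259985e-02]), 'finger_gap': 0.9987515707957921} 0.0187
scene [[447.9, 0.0, 315.8], [0.0, 447.9, 190.5], [0.0, 0.0, 1.0]] [[0.822, -0.371, 0.432, 1.102], [0.569, 0.522, -0.635, -0.766], [0.01, 0.768, 0.64, 0.831], [0.0, 0.0, 0.0, 1.0]]
side [[481.5, 0.0, 310.6], [0.0, 481.5, 205.2], [0.0, 0.0, 1.0]] [[0.909, 0.263, -0.324, 0.198], [-0.417, 0.533, -0.736, -0.83], [-0.021, 0.804, 0.594, 0.712], [0.0, 0.0, 0.0, 1.0]]
wrist [[327.1, 0.0, 320.6], [0.0, 327.1, 197.8], [0.0, 0.0, 1.0]] [[1.0, 0.0, 0.001, 0.624], [-0.001, 0.954, 0.299, 0.083], [-0.001, -0.299, 0.954, 0.384], [0.0, 0.0, 0.0, 1.0]]
```

View pics/scene0.png

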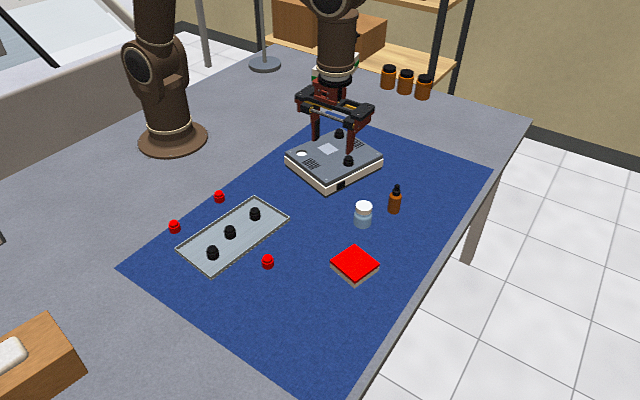

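View pics/side0.png

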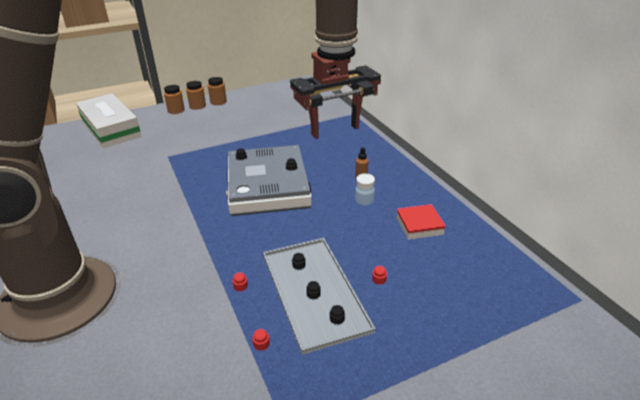

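View pics/wrist0.png

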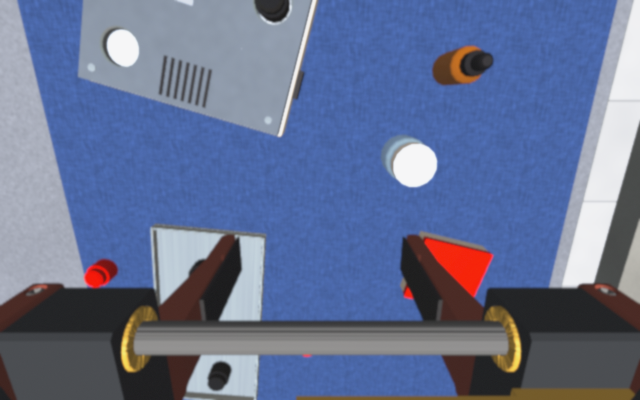

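In the scene view, the three black feet stand in the tray at about (212,253), (230,232) and (255,214). The red look-alikes, at (174,227), (219,197) and (267,262), are outside the tray and I'm leaving them alone. The empty white seat is at (302,154) in scene and (122,47) in wrist. The jar, bottle and slide box are at (363,215), (395,200) and (355,263).

Run:
```python
from h import *
def blobs(f,mask,amin,amax,roi=None):
    if roi: 
        m=np.zeros_like(mask); x0,y0,x1,y1=roi; m[y0:y1,x0:x1]=mask[y0:y1,x0:x1]; mask=m
    n,l,s,c=cv2.connectedComponentsWithStats(mask.astype(np.uint8))
    return [(c[i].round(1),s[i]) for i in range(1,n) if amin<s[i][4]<amax]
for f,roi in(('scene0',(175,190,290,280)),('side0',(265,240,375,350)),):
    im,K,E=load(f); mx=im.max(2)
    for c,s in blobs(f,mx<55,40,600,roi): print(f,c,s, onz(K,E,c,0.018).round(4))
im,K,E=load('wrist0')
for c,s in blobs('w',im.min(2)>225,100,3000,(90,10,160,90)): print('seat',c,s,onz(K,E,c,0.047).round(4),onz(K,E,c,0.055).round(4))
im,K,E=load('scene0')
for c,s in blobs('w',im.min(2)>215,10,3000,(285,140,320,165)): print('seat',c,s,onz(K,E,c,0.047).round(4))
im,K,E=load('side0')
for c,s in blobs('w',im.min(2)>225,10,3000,(230,180,260,198)): print('seat',c,s,onz(K,E,c,0.047).round(4))
```

```text
scene0 [254.6 213.9] [250 207  10  14 113] [ 0.4763 -0.1333  0.018 ]
scene0 [229.7 232.1] [224 225  12  15 128] [ 0.4692 -0.2217  0.018 ]
scene0 [212.3 252.7] [207 245  12  15 140] [ 0.4833 -0.2977  0.018 ]
side0 [298.4 261.2] [293 254  12  15 154] [ 0.4721 -0.1372  0.018 ]
side0 [313.  290.1] [307 282  13  17 183] [ 0.465  -0.2254  0.018 ]
side0 [336.7 314.7] [330 306  14  18 208] [ 0.4785 -0.3008  0.018 ]
seat [122.7  47.4] [108  30  30  36 835] [0.437  0.1261 0.047 ] [0.4414 0.125  0.055 ]
seat [301.1 153.5] [297 152   9   4  31] [0.4372 0.1306 0.047 ]
seat [290.1 160.2] [285 156  11   9  13] [0.4309 0.0837 0.047 ]
seat [242.8 189.2] [238 188  10   4  26] [0.4404 0.129  0.047 ]
```

Call:
{"api": "servo_tool", "payload": {"deltas": [[[0,0,0,-0.6,-0.3,0,1],[0,0,0,-0.7,-0.35,0,1],[0,0,0,-0.7,-0.35,0,1],[0,0,0,-0.7,-0.35,0,1],[0,0,0,-0.7,-0.35,0,1],[0,0,0,-0.7,-0.35,0,1],[0,0,0,-0.6,-0.35,0,1],[0,0,0,0,0,0,1]]]}}

```text
clock: 1.15
position: [0.4787, -0.2855, 0.2226]
ee_rot: [0.709, 0.705, -0.001, 0.0]
ft_force: [-0.0, 0.4, 0.4]
finger_gap: 1.001
```

Run:
```python
from h import *
o=r.get_obs();print(o['clock'],o['position'],o['ee_rot']);grab('wrist','wrist1')
```

```text
1.15 [ 0.47866089 -0.28549769  0.22260345] [ 7.09247531e-01  7.04959124e-01 -7.51803588e-04  9.21003133e-05]
{}
```

View pics/wrist1.png

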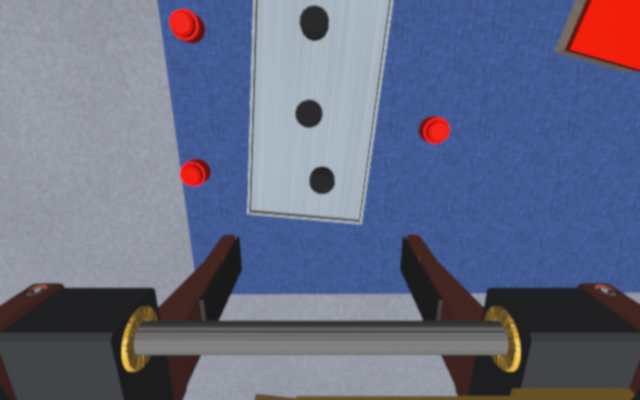

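The wrist view shows the feet at (315,22), (309,113) and (322,180), inside the tray, with red ones only outside it.

Run:
```python
from h import *
im,K,E=load('wrist1'); print(E[:3,3])
m=((im.max(2)<75)).astype(np.uint8); m[:, :255]=0; m[:,380:]=0; m[215:]=0
n,l,s,c=cv2.connectedComponentsWithStats(m)
for i in range(1,n):
  if s[i][4]>50:
    cn,_=cv2.findContours((l==i).astype(np.uint8),0,1); e=cv2.fitEllipse(cn[0])
    print(c[i].round(1),s[i],np.round(e[1],1),[onz(K,E,c[i],z)[:2].round(4) for z in(.018,.023,.033)])
# per-foot near/far columns profile
cr=cv2.resize(im[0:210,270:370],None,fx=5,fy=5,interpolation=cv2.INTER_CUBIC)
cr=np.clip(cr.astype(float)*2.2,0,255).astype(np.uint8)
cr=np.hstack([cr[:500],cr[530:1030,:]]) ; cr=cv2.resize(cr,(780,390)); cv2.imwrite('pics/crop1.png',cr[:,:,::-1])
```

```text
[ 0.4797918  -0.20041289  0.38460976]
[314.   22.6] [301   7  27  33 716] [26.4 32.5] [array([ 0.4734, -0.1306]), array([ 0.4735, -0.1315]), array([ 0.4736, -0.1334])]
[308.5 113.3] [296 101  25  26 505] [24. 25.] [array([ 0.4665, -0.219 ]), array([ 0.4667, -0.2187]), array([ 0.4671, -0.2182])]
[321.6 179.9] [310 168  24  25 474] [22.7 24.7] [array([ 0.4806, -0.2936]), array([ 0.4806, -0.2924]), array([ 0.4806, -0.2898])]
```

View pics/crop1.png

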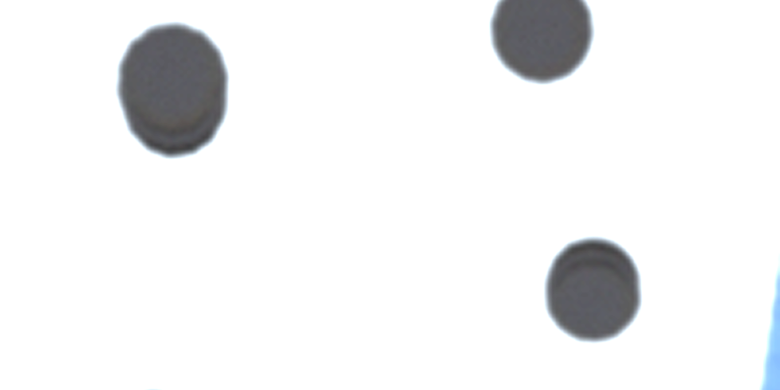

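Run:
```python
from h import *
o=r.get_obs();print(o['clock'],o['position'],o['ee_rot'],o['joint_vel'].round(3))
```

```text
1.2 [ 0.48006838 -0.2832396   0.22252802] [ 7.08226031e-01  7.05985736e-01 -1.28982164e-04 -1.12693713e-04] [-0.035  0.003 -0.04  -0.006 -0.01  -0.001 -0.012]
```

Call:
{"api": "servo_tool", "payload": {"deltas": [[[0,0,0,-0.23,0,0.3,0],[0,0,0,0,0,0.6,0],[0,0,0,0,0,0.6,0],[0,0,0,0,0,0.6,0],[0,0,0,0,0,0.5,0],[0,0,0,0,0,0.3,0],[0,0,0,0,0,0.06,0],[0,0,0,0,0,0,0]]]}}

```text
clock: 2.2
position: [0.4815, -0.2959, 0.0454]
ee_rot: [0.707, 0.707, 0.0, 0.0]
ft_force: [0.5, -0.2, 0.8]
finger_gap: 0.126
```

Run:
```python
from h import *
o=r.get_obs();print(o['clock'],o['position'],o['ee_rot'],o['joint_vel'].round(3),o['ft_force'],o['finger_gap'])
grab('side','side1');grab('wrist','wrist2')
```

```text
2.2 [ 0.48146807 -0.29593725  0.04538332] [7.07015709e-01 7.07197772e-01 1.01771161e-04 2.95941005e-04] [ 0.001 -0.018  0.001 -0.005 -0.     0.002 -0.001] [ 0.52147816 -0.19277731  0.78905861] 0.12584880445183824
{}
{}
```

View pics/side1.png

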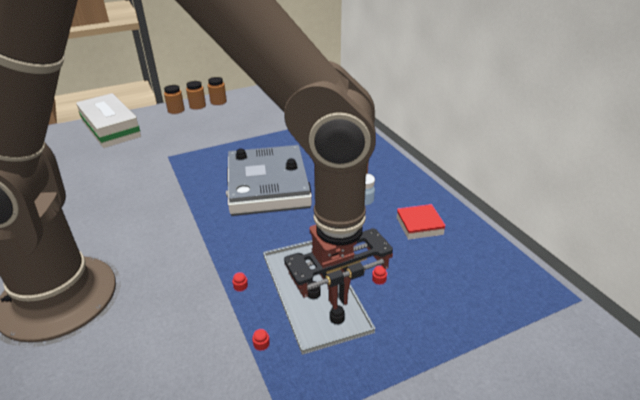

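View pics/wrist2.png

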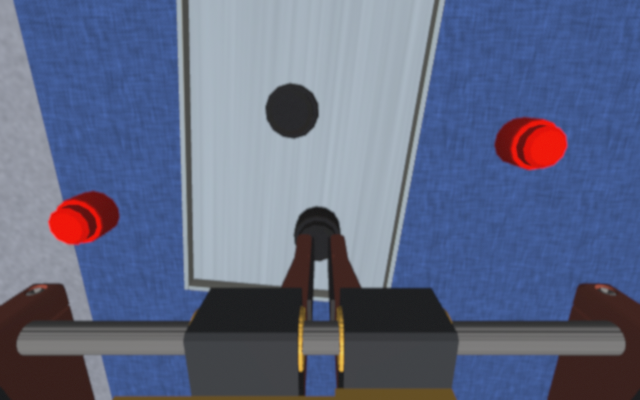

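Both views show the closing fingers right above the nearest foot (wrist 317,233), with the middle foot at (292,110). I'll lower in small steps next.

Run:
```python
from h import *
im,K,E=load('wrist2')
m=((im.max(2)<75)).astype(np.uint8); m[:, :255]=0; m[:,350:]=0; m[236:]=0
n,l,s,c=cv2.connectedComponentsWithStats(m)
for i in range(1,n):
  if s[i][4]>50:
    print(c[i].round(1),s[i],[onz(K,E,c[i],z)[:2].round(4) for z in(.018,.023,.033)])
b=s[l[233-15,317]]; print([onz(K,E,(b[0]+b[2]/2,220),z)[:2].round(4) for z in(.003,.023)], onz(K,E,(317,b[1]),.003), onz(K,E,(317,b[1]),.023))
```

```text
[291.7 110.3] [ 266   84   52   54 2132] [array([ 0.465 , -0.2214]), array([ 0.4654, -0.2212]), array([ 0.4663, -0.2208])]
[317.2 223.1] [ 295  207   46   29 1049] [array([ 0.4791, -0.2895]), array([ 0.4791, -0.2875]), array([ 0.4792, -0.2835])]
[array([ 0.4795, -0.2933]), array([ 0.4796, -0.2855])] [ 0.478836   -0.28406438  0.003     ] [ 0.47903426 -0.27715707  0.023     ]
```

Call:
{"api": "servo_tool", "payload": {"deltas": [[[0,0,0,0,0,0.1,0],[0,0,0,0,0,0.05,0],[0,0,0,0,0,0,0]]]}}

```text
clock: 2.68
position: [0.4809, -0.2957, 0.0359]
ee_rot: [0.707, 0.707, -0.0, -0.0]
ft_force: [-0.8, -0.5, -0.7]
finger_gap: 0.001
```

Call:
{"api": "servo_tool", "payload": {"deltas": [[[0,0,0,-0.02,-0.02,0.04,0],[0,0,0,0,0,0.04,0],[0,0,0,0,0,0,0],[0,0,0,0,0,0,0]]]}}

```text
clock: 3.18
position: [0.4798, -0.2972, 0.0314]
ee_rot: [0.707, 0.707, -0.0, 0.0]
ft_force: [-0.4, -0.9, 2.7]
finger_gap: 0.006
```

Call:
{"api": "servo_tool", "payload": {"deltas": [[[0,0,0,0,0,0.03,0],[0,0,0,0,0,0,0],[0,0,0,0,0,0,0]]]}}

```text
clock: 3.55
position: [0.4799, -0.2972, 0.0296]
ee_rot: [0.707, 0.707, -0.0, 0.0]
ft_force: [-1.6, -0.2, 4.4]
finger_gap: 0.002
```

Call:
{"api": "servo_tool", "payload": {"deltas": [[[0,0,0,0,0,0.012,0],[0,0,0,0,0,0,0],[0,0,0,0,0,0,0]]]}}

```text
clock: 3.92
position: [0.4798, -0.2972, 0.0288]
ee_rot: [0.707, 0.707, -0.0, 0.0]
ft_force: [-1.0, -0.4, 5.2]
finger_gap: 0.007
```

Call:
{"api": "servo_tool", "payload": {"deltas": [[[0,0,0,0,0,-0.2,0],[0,0,0,0.3,-0.05,-0.1,0],[0,0,0,0.5,-0.1,0,0],[0,0,0,0.35,-0.07,0,0],[0,0,0,0.12,0,0.1,0],[0,0,0,0,0,0.1,0],[0,0,0,0,0,0,0],[0,0,0,0,0,0,0]]]}}

```text
clock: 4.92
position: [0.4665, -0.2217, 0.0345]
ee_rot: [0.708, 0.707, -0.0, 0.0]
ft_force: [0.4, -0.5, 0.5]
finger_gap: 0.004
```

The nearest foot is soft: 5.2 N at 4.2 mm. The fingers are now just above the middle foot.

Call:
{"api": "servo_tool", "payload": {"deltas": [[[0,0,0,0,0,0.05,0],[0,0,0,0,0,0,0],[0,0,0,0,0,0,0]]]}}

```text
clock: 5.3
position: [0.4669, -0.2214, 0.0321]
ee_rot: [0.707, 0.707, 0.0, 0.001]
ft_force: [-0.4, -1.7, 4.1]
finger_gap: 0.007
```

Call:
{"api": "servo_tool", "payload": {"deltas": [[[0,0,0,0,0,0.04,0],[0,0,0,0,0,0,0],[0,0,0,0,0,0,0]]]}}

```text
clock: 5.68
position: [0.4669, -0.2215, 0.03]
ee_rot: [0.707, 0.707, 0.0, 0.001]
ft_force: [-2.3, -1.2, 10.2]
finger_gap: 0.004
```

The middle foot pushes back with 10.2 N at 3 mm, so it reads firm. I'll press the third one as a cross-check.

Call:
{"api": "servo_tool", "payload": {"deltas": [[[0,0,0,0,0,-0.2,0],[0,0,0,0.3,0.02,-0.1,0],[0,0,0,0.55,0.05,0,0],[0,0,0,0.5,0.04,0,0],[0,0,0,0.11,0,0.1,0],[0,0,0,0,0,0.1,0],[0,0,0,0,0,0,0],[0,0,0,0,0,0,0]]]}}

```text
clock: 6.68
position: [0.473, -0.1342, 0.0352]
ee_rot: [0.708, 0.707, -0.0, -0.0]
ft_force: [0.8, -0.9, -0.1]
finger_gap: 0.005
```

Call:
{"api": "servo_tool", "payload": {"deltas": [[[0,0,0,0,0,0.03,0],[0,0,0,0,0,0.03,0],[0,0,0,0,0,0,0],[0,0,0,0,0,0,0]]]}}

```text
clock: 7.18
position: [0.4734, -0.1335, 0.0319]
ee_rot: [0.707, 0.707, 0.0, 0.0]
ft_force: [-0.5, -1.3, 1.8]
finger_gap: 0.006
```

Call:
{"api": "servo_tool", "payload": {"deltas": [[[0,0,0,0,0,0.04,0],[0,0,0,0,0,0,0],[0,0,0,0,0,0,0]]]}}

```text
clock: 7.55
position: [0.4734, -0.1334, 0.0295]
ee_rot: [0.707, 0.707, 0.0, 0.0]
ft_force: [-0.8, -2.6, 4.1]
finger_gap: 0.004
```

The third foot is soft too (4.1 N at 3.5 mm), so the middle foot is the firm one. I'll move the camera over the seat to measure it.

Call:
{"api": "servo_tool", "payload": {"deltas": [[[0,0,0,0,0,-0.4,0],[0,0,0,0.3,-0.05,-0.6,0.5],[0,0,0,0.6,-0.1,-0.6,0.5],[0,0,0,0.7,-0.1,-0.4,0.5],[0,0,0,0.7,-0.15,-0.2,0.5],[0,0,0,0.5,-0.1,0,0.5],[0,0,0,0.2,-0.05,0,0.5],[0,0,0,0,0,0,0.5]]]}}

```text
clock: 8.55
position: [0.4398, 0.047, 0.161]
ee_rot: [0.707, 0.708, -0.0, -0.0]
ft_force: [1.1, -0.0, 0.1]
finger_gap: 0.497
```

Call:
{"api": "servo_tool", "payload": {"deltas": [[[0,0,0,0,0,0,0.5],[0,0,0,0,0,0,0.5],[0,0,0,0,0,0,0.5]]]}}

```text
clock: 8.93
position: [0.4403, 0.0461, 0.1612]
ee_rot: [0.708, 0.707, -0.0, -0.0]
ft_force: [0.4, 0.0, 0.9]
finger_gap: 0.503
```

Run:
```python
from h import *
grab('wrist','wrist3'); o=r.get_obs();print(o['clock'],o['position'],o['joint_vel'].round(3),o['finger_gap'])
```

```text
{}
8.975 [0.44027334 0.04627401 0.16125297] [-0.004 -0.001 -0.002  0.001 -0.001 -0.    -0.002] 0.5006669754574431
```

View pics/wrist3.png

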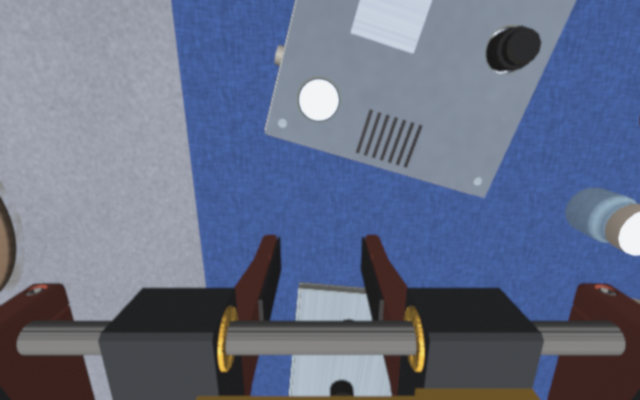

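The empty seat shows as a full white disc at (319,100), and a sound foot sits at (513,48).

Run:
```python
from h import *
im,K,E=load('wrist3'); print(E[:3,3])
m=((im.min(2)>215)).astype(np.uint8); m[:60]=0;m[140:]=0;m[:,:285]=0;m[:,355:]=0
n,l,s,c=cv2.connectedComponentsWithStats(m); i=1+np.argmax(s[1:,4])
cn,_=cv2.findContours((l==i).astype(np.uint8),0,1); e=cv2.fitEllipse(cn[0]);print(c[i],s[i],e)
for z in(.047,.055):print(onz(K,E,c[i],z)); 
w=onz(K,E,(s[i][0]+s[i][2],100),.055)-onz(K,E,(s[i][0],100),.055);print('dia',w[0])
S=onz(K,E,c[i],.047)[:2]
m=(im.max(2)<60).astype(np.uint8); m[100:]=0
n,l,s,c=cv2.connectedComponentsWithStats(m); i=1+np.argmax(s[1:,4]);F=onz(K,E,c[i],.068)[:2];print(c[i],s[i],F,np.linalg.norm(F-S))
# panel corners near: visible lower edge corners (266,132),(486,197)
a=onz(K,E,(266,132),.055);b=onz(K,E,(486,197),.055);print(a,b,np.linalg.norm(a-b))
u=(b-a)[:2]/np.linalg.norm((b-a)[:2]);v=np.array([-u[1],u[0]])
print('seat from edges',a[:2]+u*38+v*40 if 0 else a[:2]+u*.038+v*.040, b[:2]-u*.162+v*.040)
```

```text
[0.43977197 0.12907808 0.32332249]
[318.38603869  99.50042052] [ 300   80   38   40 1189] ((318.3831787109375, 99.49818420410156), (37.11284255981445, 38.94137954711914), 178.22610473632812)
[0.43800462 0.12582822 0.047     ]
[0.43805579 0.12592231 0.055     ]
dia 0.029869771308810023
[512.384       48.44114286] [ 487   27   53   43 1750] [0.57710201 0.16084772] 0.14343795770371878
[0.39559919 0.10081861 0.055     ] [0.58176067 0.04546866 0.055     ] 0.19421562832773853
seat from edges [0.44342302 0.12833009] [0.43787852 0.1299786 ]
```

Call:
{"api": "servo_tool", "payload": {"deltas": [[[0,0,0,-0.5,0.06,0,0.5],[0,0,0,-0.8,0.06,0,0.5],[0,0,0,-0.8,0.06,0.05,0.5],[0,0,0,-0.8,0.06,0.1,0.5],[0,0,0,-0.8,0.06,0.1,0.5],[0,0,0,-0.8,0.06,0.1,0.5],[0,0,0,-0.8,0.06,0,0.5],[0,0,0,-0.49,0.06,0,0.5]]]}}

```text
clock: 9.98
position: [0.4684, -0.3035, 0.1401]
ee_rot: [0.708, 0.706, -0.0, 0.0]
ft_force: [0.4, -0.6, 0.6]
finger_gap: 0.498
```

Call:
{"api": "servo_tool", "payload": {"deltas": [[[0,0,0,0,0,0,0.5],[0,0,0,0,0,0,0.5],[0,0,0,0,0,0,0.5],[0,0,0,0,0,0,0.5]]]}}

```text
clock: 10.48
position: [0.4693, -0.2996, 0.1405]
ee_rot: [0.707, 0.708, 0.0, 0.0]
ft_force: [-0.2, 0.5, -0.4]
finger_gap: 0.503
```

Run:
```python
from h import *
o=r.get_obs();print(o['clock'],o['position'],o['joint_vel'].round(3));grab('wrist','wrist4');
im,K,E=load('wrist4');print(E[:3,3])
m=((im.max(2)<75)).astype(np.uint8); m[:, :200]=0; m[:,430:]=0; m[236:]=0
n,l,s,c=cv2.connectedComponentsWithStats(m)
for i in range(1,n):
  if s[i][4]>50:print(c[i].round(1),s[i],[onz(K,E,c[i],z)[:2].round(4) for z in(.003,.018,.023,.033)])
```

```text
10.475 [ 0.4692728  -0.29961181  0.14048114] [ 0.003  0.002  0.004 -0.004  0.     0.     0.001]
{}
[ 0.4684897  -0.21703599  0.30258612]
[316.2 100.7] [300  84  33  35 900] [array([ 0.4647, -0.2215]), array([ 0.4649, -0.2213]), array([ 0.465 , -0.2212]), array([ 0.4651, -0.221 ])]
[331.4 187. ] [317 171  30  33 814] [array([ 0.479 , -0.3001]), array([ 0.4785, -0.296 ]), array([ 0.4783, -0.2946]), array([ 0.4779, -0.2918])]
```

View pics/wrist4.png

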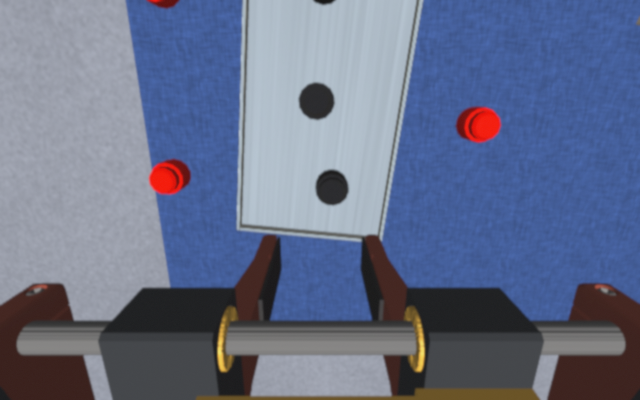

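Enlarged crop 1 already confirmed it: the middle black foot in the tray, at (316,101) here, is the firm one. It stands at (0.465, -0.221), so I'm going to grip it.

Call:
{"api": "servo_tool", "payload": {"deltas": [[[0,0,0,0.4,-0.07,0.1,0.5],[0,0,0,0.5,0,0.3,0.5],[0,0,0,0.31,0,0.3,0.5],[0,0,0,0.1,0,0.2,0.5],[0,0,0,0,0,0.2,0.5],[0,0,0,0,0,0.2,0.5],[0,0,0,0,0,0,0.5],[0,0,0,0,0,0,0.5]]]}}

```text
clock: 11.52
position: [0.4649, -0.2226, 0.0625]
ee_rot: [0.707, 0.707, -0.0, 0.0]
ft_force: [-1.5, -0.2, 0.7]
finger_gap: 0.498
```

Run:
```python
from h import *
o=r.get_obs();print(o['clock'],o['position'],o['joint_vel'].round(3));grab('wrist','wrist5');
```

```text
11.525 [ 0.46487569 -0.22260074  0.06247285] [-0.004 -0.008  0.001 -0.003 -0.001 -0.    -0.   ]
{}
```

View pics/wrist5.png

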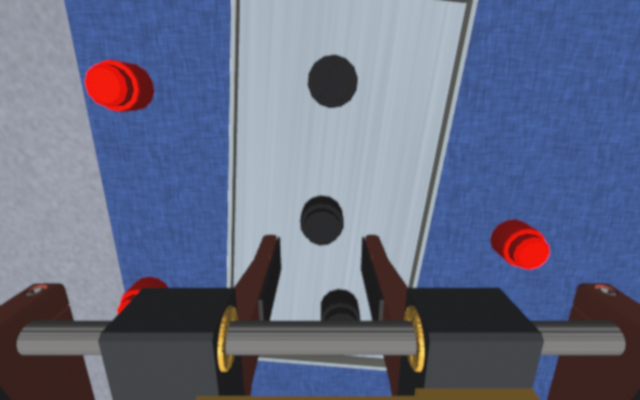

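The foot at (322,220) is centred between the finger tips (279 and 362). Going down now.

Call:
{"api": "servo_tool", "payload": {"deltas": [[[0,0,0,0.02,0,0.2,0.5],[0,0,0,0,0,0.25,0.5],[0,0,0,0,0,0.2,0.5],[0,0,0,0,0,0.1,0.5],[0,0,0,0,0,0.06,0.5],[0,0,0,0,0,0,0.5],[0,0,0,0,0,0,0.5]]]}}

```text
clock: 12.45
position: [0.465, -0.2209, 0.014]
ee_rot: [0.707, 0.707, 0.0, 0.0]
ft_force: [0.1, -0.2, -0.4]
finger_gap: 0.502
```

Call:
{"api": "servo_tool", "payload": {"deltas": [[[0,0,0,0,0,0,0.3],[0,0,0,0,0,0,0.3],[0,0,0,0,0,0,0.3],[0,0,0,0,0,0,0.25],[0,0,0,0,0,0,0.25]]], "squeeze": 15}}

```text
clock: 13.08
position: [0.465, -0.2209, 0.014]
ee_rot: [0.707, 0.707, 0.0, 0.0]
ft_force: [-1.1, 0.2, 4.1]
finger_gap: 0.325
```

Call:
{"api": "servo_tool", "payload": {"deltas": [[[0,0,0,0,0,-0.1,0.2],[0,0,0,0,0,-0.4,0.2],[0,0,0,0,0,-0.6,0.2],[0,0,0,0,0,-0.6,0.2],[0,0,0,0,0,-0.4,0.2],[0,0,0,0,0,0,0.2],[0,0,0,0,0,0,0.2]]]}}

```text
clock: 13.95
position: [0.4643, -0.2205, 0.1389]
ee_rot: [0.707, 0.707, -0.0, -0.001]
ft_force: [-0.4, 1.0, -0.8]
finger_gap: 0.318
```

Run:
```python
from h import *
o=r.get_obs();print(o['clock'],o['position'],o['ft_force'],o['finger_gap']);im=grab('wrist','wrist6');grab('side','side6')
c=cv2.resize(im[200:320,240:400],None,fx=4,fy=4);cv2.imwrite('pics/crop6.png',np.clip(c[:,:,::-1].astype(float)*1.8,0,255))
```

```text
13.95 [ 0.46425012 -0.22052145  0.13891166] [-0.35640651  0.99050817 -0.82536067] 0.31833877693183316
{}
{}[ WARN:0@1.744] global loadsave.cpp:1063 imwrite_ Unsupported depth image for selected encoder is fallbacked to CV_8U.
```

View pics/crop6.png

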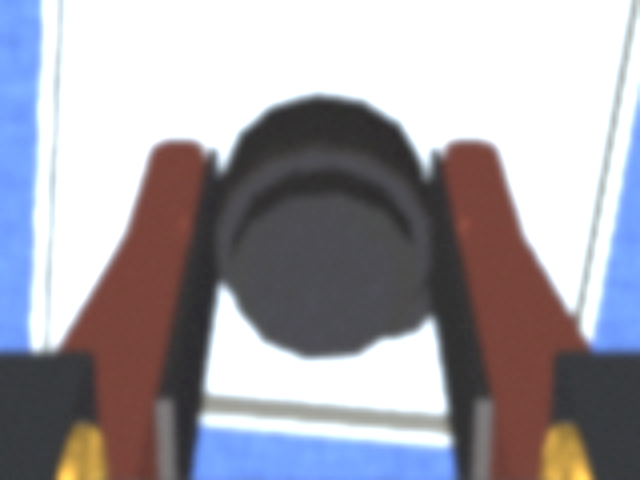

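View pics/side6.png

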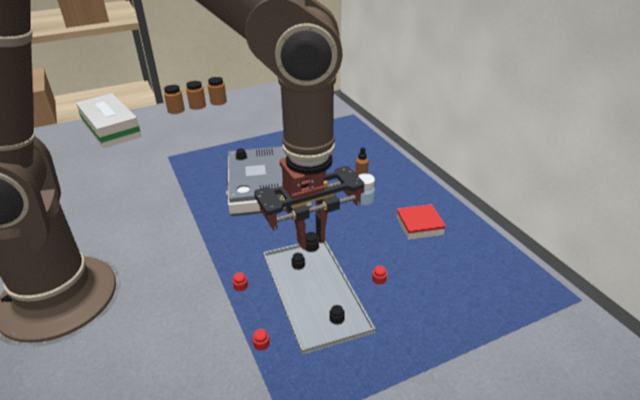

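The foot is held upright between the pads (crop 6: tread top at about (325,273)). The side view shows the other two feet still standing in the tray.

Run:
```python
from h import *
im,K,E=load('wrist6');o=r.get_obs();p=o['position'];print(p,E[:3,3])
g=cv2.cvtColor(im,cv2.COLOR_RGB2GRAY)
for uv in((321.2,268.2),(320.8,262)): print(onz(K,E,uv,p[2]+.019)-p)
# collar-top far edge (crop row~150)-> and left/right extents 218..430 crop
print(onz(K,E,(240+218/4,200+230/4),p[2]+.009)-p,onz(K,E,(240+430/4,200+230/4),p[2]+.009)-p, onz(K,E,(320.7,200+150/4),p[2]+.009)-p)
# tread top: left/right, bottom
print(onz(K,E,(240+232/4,200+265/4),p[2]+.019)-p,onz(K,E,(240+415/4,200+265/4),p[2]+.019)-p,onz(K,E,(320.7,200+355/4),p[2]+.019)-p,onz(K,E,(320.7,200+192/4),p[2]+.019)-p)
```

```text
[ 0.46403138 -0.22049284  0.1384825 ] [ 0.46372728 -0.13775913  0.30073956]
[-0.00026954  0.0016531   0.019     ]
[-0.00046521  0.00505814  0.019     ]
[-0.01417067  0.0022473   0.009     ] [0.01342388 0.00225541 0.009     ] [-0.00052282  0.01359185  0.009     ]
[-0.01166299  0.00272477  0.019     ] [0.01080192 0.00273255 0.019     ] [-0.00052048 -0.00994943  0.019     ] [-0.00051089  0.01259114  0.019     ]
```

Call:
{"api": "servo_tool", "payload": {"deltas": [[[0,0,0,0.4,-0.05,0,0.2],[0,0,0,0.8,-0.06,0,0.2],[0,0,0,0.9,-0.06,0,0.2],[0,0,0,0.9,-0.06,0,0.2],[0,0,0,0.9,-0.06,0,0.2],[0,0,0,0.9,-0.06,0,0.2],[0,0,0,0.7,-0.05,0,0.2],[0,0,0,0.27,-0.03,0,0.2]]]}}

```text
clock: 15.05
position: [0.438, 0.128, 0.1387]
ee_rot: [0.706, 0.708, -0.001, -0.001]
ft_force: [0.2, -0.1, -0.5]
finger_gap: 0.325
```

Call:
{"api": "servo_tool", "payload": {"deltas": [[[0,0,0,0,0,0.3,0.2],[0,0,0,0,0,0.4,0.2],[0,0,0,0,0,0.2,0.2],[0,0,0,0,0,0,0.2],[0,0,0,0,0,0,0.2]]]}}

```text
clock: 15.68
position: [0.4393, 0.1254, 0.0861]
ee_rot: [0.707, 0.707, 0.0, 0.0]
ft_force: [0.2, 0.7, -1.1]
finger_gap: 0.32
```

Run:
```python
from h import *
o=r.get_obs();print(o['clock'],o['position'],o['ee_rot'],o['ft_force'],o['finger_gap']);
for n,(x,y) in(('wrist',(240,200)),('side',(190,130)),('scene',(240,90))):
  im=grab(n,n+'7'); c=cv2.resize(im[y:y+100,x:x+130],None,fx=5,fy=5,interpolation=cv2.INTER_CUBIC);cv2.imwrite(f'pics/c7{n}.png',np.clip(c[:,:,::-1].astype(float)*1.3,0,255).astype(np.uint8))
```

```text
15.675 [0.43933702 0.12542267 0.08609658] [7.07181733e-01 7.07031789e-01 1.98639847e-04 7.67598944e-05] [ 0.19040339  0.71142219 -1.07519388] 0.3198807741617811
{}
{}
{}
```

View pics/c7wrist.png

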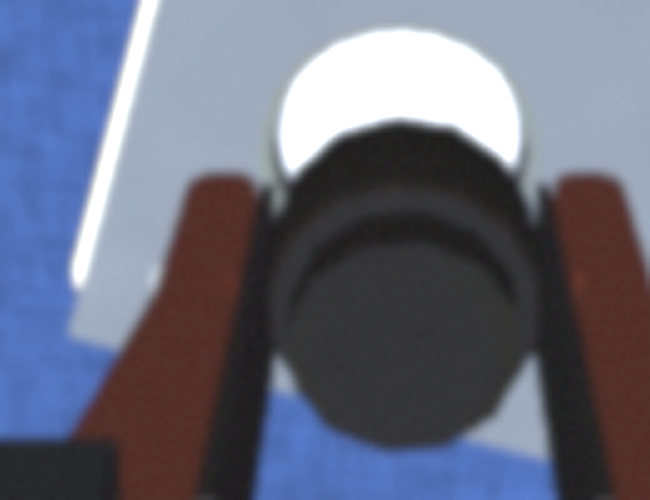

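View pics/c7side.png

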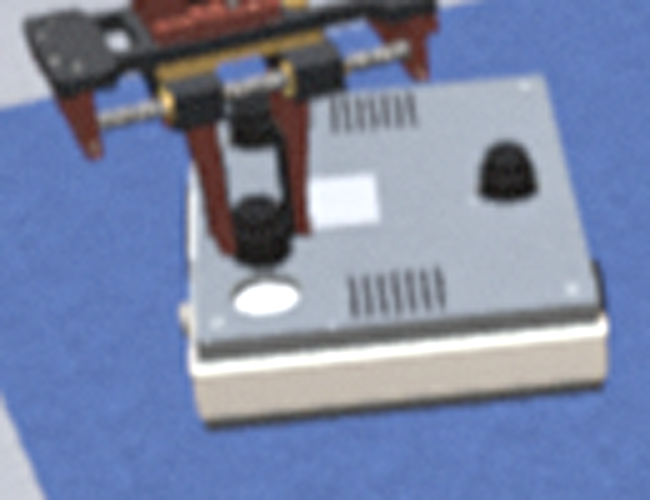

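View pics/c7scene.png

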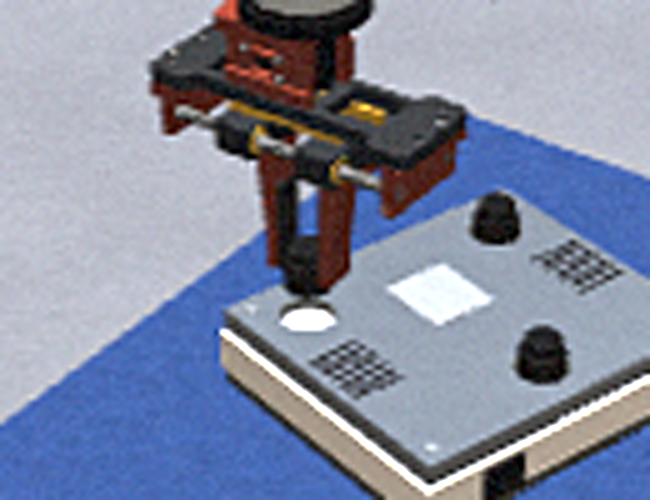

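Call:
{"api": "servo_tool", "payload": {"deltas": [[[0,0,0,0.015,-0.01,0.1,0.2],[0,0,0,0,0,0.1,0.2],[0,0,0,0,0,0.08,0.2],[0,0,0,0,0,0,0.2],[0,0,0,0,0,0,0.2]]]}}

```text
clock: 16.45
position: [0.4385, 0.1263, 0.0689]
ee_rot: [0.707, 0.707, -0.0, 0.0]
ft_force: [-0.5, 0.3, -0.2]
finger_gap: 0.322
```

Call:
{"api": "servo_tool", "payload": {"deltas": [[[0,0,0,0,0,0.03,0.2],[0,0,0,0,0,0.03,0.2],[0,0,0,0,0,0,0.2]]]}}

```text
clock: 16.82
position: [0.4383, 0.1263, 0.0652]
ee_rot: [0.707, 0.707, -0.0, -0.0]
ft_force: [-0.1, -0.1, 0.2]
finger_gap: 0.325
```

Call:
{"api": "servo_tool", "payload": {"deltas": [[[0,0,0,0,0,0.025,0.2],[0,0,0,0,0,0.025,0.2],[0,0,0,0,0,0,0.2]]]}}

```text
clock: 17.2
position: [0.4383, 0.1262, 0.0622]
ee_rot: [0.707, 0.707, -0.0, -0.0]
ft_force: [0.1, 1.7, -0.7]
finger_gap: 0.323
```

Call:
{"api": "servo_tool", "payload": {"deltas": [[[0,0,0,0,0,0.02,0.2],[0,0,0,0,0,0.02,0.2],[0,0,0,0,0,0,0.2]]]}}

```text
clock: 17.58
position: [0.4384, 0.1262, 0.0598]
ee_rot: [0.707, 0.707, -0.0, -0.0]
ft_force: [0.3, 0.1, -1.3]
finger_gap: 0.324
```

It's inside the pocket without resistance. Going down a bit more, then releasing.

Call:
{"api": "servo_tool", "payload": {"deltas": [[[0,0,0,0,0,0.02,0.2],[0,0,0,0,0,0,0.2],[0,0,0,0,0,0,0.2]]]}}

```text
clock: 17.95
position: [0.4384, 0.1263, 0.0587]
ee_rot: [0.707, 0.707, 0.0, 0.0]
ft_force: [0.3, 0.3, -0.6]
finger_gap: 0.324
```

Call:
{"api": "servo_tool", "payload": {"deltas": [[[0,0,0,0,0,0,0.45],[0,0,0,0,0,0,0.5],[0,0,0,0,0,0,0.5]]]}}

```text
clock: 18.32
position: [0.4384, 0.1263, 0.0588]
ee_rot: [0.707, 0.707, 0.0, 0.0]
ft_force: [-0.2, 1.3, -0.3]
finger_gap: 0.501
```

Call:
{"api": "servo_tool", "payload": {"deltas": [[[0,0,0,0,0,-0.3,0.5],[0,0,0,0,0,-0.4,0.5],[0,0,0,0,0,-0.4,0.5],[0,0,0,-0.5,0,-0.3,0],[0,0,0,-0.5,0,0,0],[0,0,0,-0.3,0,0,0],[0,0,0,0,0,0,0],[0,0,0,0,0,0,0]]]}}

```text
clock: 19.32
position: [0.4385, 0.0491, 0.1427]
ee_rot: [0.707, 0.707, 0.0, -0.0]
ft_force: [-0.3, 0.5, -0.3]
finger_gap: 0.007
```

Run:
```python
from h import *
o=r.get_obs();print(o['clock'],o['position'],o['ft_force'],o['finger_gap']);
for n,(x,y) in(('wrist',(240,30)),('side',(190,130))):
  im=grab(n,n+'8'); c=cv2.resize(im[y:y+100,x:x+130],None,fx=5,fy=5,interpolation=cv2.INTER_CUBIC);cv2.imwrite(f'pics/c8{n}.png',np.clip(c[:,:,::-1].astype(float)*1.5,0,255).astype(np.uint8))
```

```text
19.325 [0.4384656  0.04909294 0.1427441 ] [-0.26647567  0.53878526 -0.29091237] 0.007429186372298557
{}
{}
```

View pics/c8side.png

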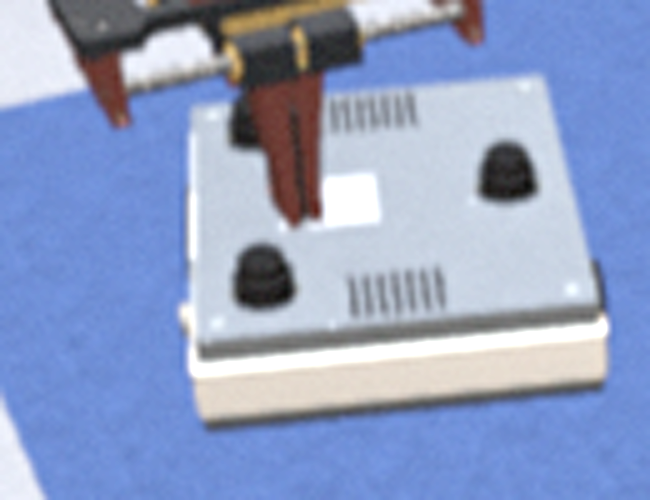

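View pics/wrist8.png

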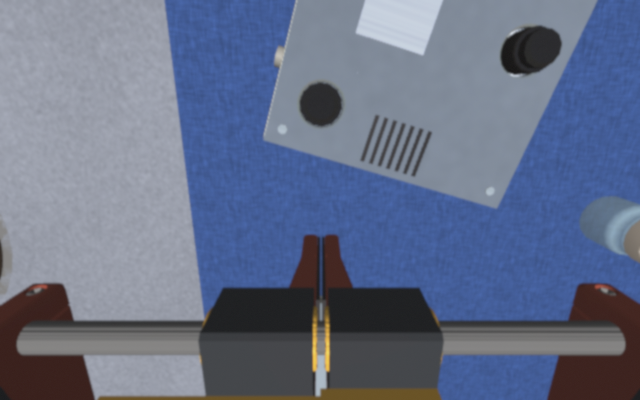

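The foot stands in the seat (wrist (321,104), side crop (263,277)), upright and at the same height as the others. Now I'll press it home.

Call:
{"api": "servo_tool", "payload": {"deltas": [[[0,0,0,0.4,0,0,0],[0,0,0,0.5,0,0.1,0],[0,0,0,0.39,0,0.3,0],[0,0,0,0,0,0.3,0],[0,0,0,0,0,0.2,0],[0,0,0,0,0,0.1,0],[0,0,0,0,0,0,0],[0,0,0,0,0,0,0]]]}}

```text
clock: 20.42
position: [0.4388, 0.1256, 0.0832]
ee_rot: [0.707, 0.707, 0.0, 0.0]
ft_force: [0.4, 0.2, 0.1]
finger_gap: 0.007
```

Call:
{"api": "servo_tool", "payload": {"deltas": [[[0,0,0,0,0,0.05,0],[0,0,0,0,0,0.05,0],[0,0,0,0,0,0,0],[0,0,0,0,0,0,0]]]}}

```text
clock: 20.92
position: [0.4386, 0.1257, 0.0769]
ee_rot: [0.707, 0.707, 0.0, 0.0]
ft_force: [0.4, 0.0, 1.9]
finger_gap: 0.004
```

Call:
{"api": "servo_tool", "payload": {"deltas": [[[0,0,0,0,0,0.04,0],[0,0,0,0,0,0,0],[0,0,0,0,0,0,0]]]}}

```text
clock: 21.3
position: [0.4387, 0.1257, 0.0747]
ee_rot: [0.707, 0.707, 0.0, 0.0]
ft_force: [-0.5, -1.6, 8.0]
finger_gap: 0.009
```

Call:
{"api": "servo_tool", "payload": {"deltas": [[[0,0,0,0,0,0.03,0],[0,0,0,0,0,0,0],[0,0,0,0,0,0,0]]]}}

```text
clock: 21.68
position: [0.4387, 0.1258, 0.0732]
ee_rot: [0.707, 0.707, 0.0, 0.0]
ft_force: [-1.2, -0.4, 12.4]
finger_gap: 0.005
```

12.4 N at 3.8 mm with the foot home. I'll hold it there for a bit, then retract.

Call:
{"api": "servo_tool", "payload": {"deltas": [[[0,0,0,0,0,0.005,0],[0,0,0,0,0,0,0],[0,0,0,0,0,0,0],[0,0,0,0,0,0,0],[0,0,0,0,0,0,0]]]}}

```text
clock: 22.3
position: [0.4388, 0.1258, 0.073]
ee_rot: [0.707, 0.707, 0.0, 0.0]
ft_force: [-1.5, -1.5, 13.4]
finger_gap: 0.009
```

Call:
{"api": "servo_tool", "payload": {"deltas": [[[0,0,0,0,0,-0.1,0],[0,0,0,0,0,-0.3,0],[0,0,0,0,0,-0.5,0],[0,0,0,-0.3,0.1,-0.5,0],[0,0,0,-0.5,0.2,-0.3,0],[0,0,0,-0.5,0.1,0,0],[0,0,0,0,0,0,0],[0,0,0,0,0,0,0]]]}}

```text
clock: 23.3
position: [0.462, 0.0483, 0.1739]
ee_rot: [0.707, 0.707, -0.0, -0.0]
ft_force: [0.7, 0.7, 0.4]
finger_gap: 0.006
```

Run:
```python
from h import *
o=r.get_obs();print(o['clock'],o['position'],o['ft_force'],o['joint_vel'].round(3));
grab('side','side9');grab('wrist','wrist9')
im,K,E=load('wrist9')
m=(im.max(2)<60).astype(np.uint8); m[236:]=0
n,l,s,c=cv2.connectedComponentsWithStats(m)
for i in range(1,n):
  if s[i][4]>200: print(c[i],s[i],onz(K,E,c[i],.067))
```

```text
23.3 [0.46195349 0.04829123 0.17388346] [0.70190496 0.71905761 0.41048146] [-0.01   0.002 -0.008 -0.002 -0.    -0.001  0.002]
{}
{}
[474.81263158  54.73754386] [ 452   35   47   40 1425] [0.57808807 0.1610041  0.067     ]
[290.8256785 102.2954071] [274  85  35  36 958] [0.43773838 0.12627494 0.067     ]
```

View pics/side9.png

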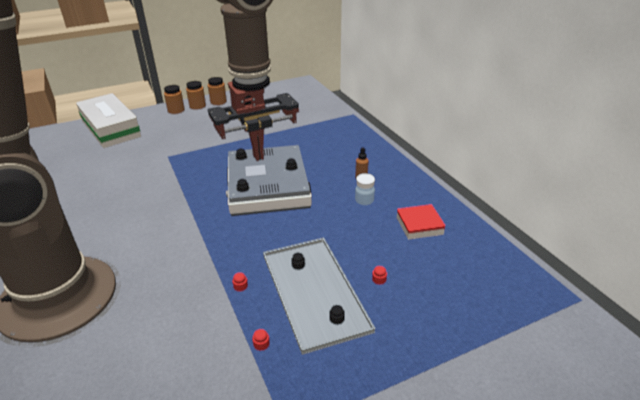

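View pics/wrist9.png

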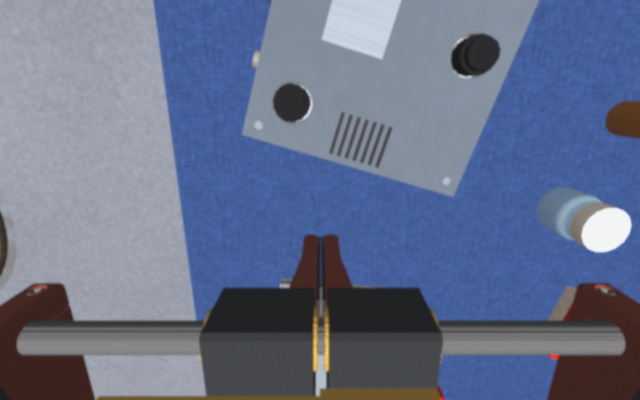

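All three seats on the warmer are filled; the new foot is at wrist (291,102) and side (242,186). The two soft feet are at side (298,261) and (337,315), the same spots as at the start. Bottle, jar and box haven't moved, and the arm is clear of everything.

```bash
python3 -c "
from h import *
print(r.finish_job())"
```

```text
the job is handed in; nothing more can be done
None
```

The firm foot is now in the seat that was empty and pressed home, and I handed the job in at about 23 s of the 64 s allowed. No verdict was reported.

- **Finding the firm foot:** The two outer spares were soft, at 5.2 N for 4.2 mm and 4.1 N for 3.5 mm. The middle one was firm, at 10.2 N for 3.0 mm.
- **Setting it:** I gripped the middle foot at 15 N. It went into the seat with no resistance.
- **Bedding it home:** I pressed it 3.8–4.0 mm, and it pushed back with 12.4–13.4 N for more than half a second. The 4.0 mm is taken from a free top at 77 mm, the height a home foot should have.
- **Last checks:** The final wrist image puts the foot within about 1 mm of where I measured the seat. It is upright and looks level with the two sound feet. The two soft feet still stand in the tray where they were. The bottle, jar, slide box and red look-alikes look unmoved in the images, and the arm is clear of everything.
- **Where measurements disagreed:**
    - The side and scene cameras put the seat 3–4 mm further in y than the wrist camera, because the pocket wall hides part of the floor.
    - Sizes in the wrist images came out about 3–6% small.
    - I placed the foot using the wrist view straight down, and the clean fit bore that out.

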